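# Start the press screw in its boss and hold it

## Task

Start the crank screw of the green bench press by feel, as one does to avoid crossing the thread: turn it backward (counter-clockwise seen from above) by its wooden handle, letting its weight rest on the thread, until the screw drops into the thread, then turn it forward (clockwise) one full turn from there. Finish still gripping the handle at that point, with the screw at rest, and leave the block, tin, bottle and gouge in and around the press where they are.

Things in the scene. Friction and masses are not known exactly. Their poses are not given: they have to be found in the camera images.
- press: dark green cast screw press, fixed to the bench, base 130 x 190, 18 thick; two columns carry a crossbar (52 x 176) at height 84 to 114, with a round upright boss on it (58 across, top at height 134). Origin under the middle of the base, straight below the screw's upright axis; z up, x away from the front
- boss_top (a point): centre of the boss's mouth, on the screw's axis, 134 above the bench (fixed)
- hub_top (a point): top centre of the crank's steel hub (36 across), on the screw's axis, about 178 above the bench at the start; moves down with the screw. The crank arm is 20 wide, its top at most 3.5 below this point, and reaches 68 from the axis
- handle_mid (a point): middle of the upright wooden handle, a round grip 24 across and 48 tall (narrowing to 20 in the last 7 at either end), standing on the crank arm 55 from the screw's axis; this point is 25 above hub_top. The handle spins freely on its pin, so the gripper need not turn while it follows the circle
- handle: the same wooden handle; origin at the centre of its lower end, 24 below handle_mid. Turns about its own z freely
- crank_turn (a joint): crank and screw relative to the press, rad, growing when turned forward (clockwise from above); the crank points along the press's yaw + pi - this value. Starts near 0. The thread start lies 0.4 to 1.7 rad backward of the start, unseen: go by the drop. Turning takes 1 to 2 N at the handle. Turned forward before it has dropped, it crosses and binds within about 2 rad
- screw_drop (a joint): how far the screw is down, m: 0.0005 to 0.0025 at first, near 0 just before the drop, 0.008 after it, then 0.008 more per forward turn (the handle sinks with it). Until caught, screw and crank (0.6 kg) fall by their weight only; a firm grip that does not follow holds them up and hides the drop: turn backward with loose fingers around the handle, or press lightly down
- blank: pale wooden block 55 x 105 x 28, loose, lying on the press base under the screw; leave it alone. Origin at the centre of its underside
- wax_tin: flat round aluminium tin, 72 across, 45 high, near the press; bystander. Origin at the centre of its underside
- oil_bottle: amber bottle with black cap, 54 across, 125 high, beside the press; bystander. Origin at the centre of its underside
- gouge: turning gouge lying on the bench, round wooden handle and steel blade, 280 long, 31 high, its own x along it to the blade tip, origin 130 from the handle's end; bystander
Mind the look-alikes: they are no part of the job. Leave any purple or red look-alike of the press alone.

How it is judged:
By the outcome, as a careful person would: the job done as asked, in the order asked, and still so for the second after the job is handed in, while the arm keeps its last pose, push and grip.
It also fails if it takes over 58 s, if anything falls off the work surface, if the arm or the gripper's body presses on something with over 40 N, if the wrist force passes 120 N, or if a joint passes its speed limit or range.

## Robot

A 6-joint arm with a two-finger parallel gripper is mounted at the origin on the work surface. World frame = base frame: x ahead of the robot, y to its left, z up, the work surface at z = 0. Lengths are in m, angles in rad, forces in N, time in s.
With the tool pointing down it reaches from about 0.35 to 0.775 m from the base axis. Payload 5.5 kg.
Tool frame: the origin (TCP) lies midway between the tips of the shut fingers; the grasp point (between the pads) lies behind it (env.grip_point_offset is the z of the grasp point in the tool frame, in m); z points along the fingers, y is the direction in which the jaws open and shut (so a half turn about z gives the same grasp; the last joint's range is limited). The gripper opens to 85 mm and grips with 20 to 120 N. Pads are 22 mm wide; open, the fingers measure 114 mm over their backs; the gripper's body (76 mm by 85 mm) begins 54 mm behind the grasp point. The pads swing forward as they close: fully open they stand 13 mm farther back than shut.
Start: joints at [-1.331, 0.313, 0.046, 1.304, 0, 1.431], TCP at [0.213, -0.534, 0.231] pointing down, gripper open.
Joint ranges: [-2.76, 2.76], [-0.86, 1.69], [-1.03, 1.26], [-2.2, 2.34], [-1.47, 1.5], [-3.14, 3.14]. Speed limits (rad/s): [2.57, 2.57, 3.14, 3.14, 3.14, 3.14].

## Interface

Orientations are given as a unit quaternion [w, x, y, z].
In Python, from workcell import env, viewer gives the robot as it stands. The module is installed in compiled form; this text tells all that it offers.
- The arm moves only by the shell command python3 -m inch 'ROWS' [OPENING] [FORCE]. ROWS is JSON, a list of rows, each a list of 2 entries, a list of its own where there are three numbers: the shift along the tool's x, y, z in m, then the turn about the tool's z in degrees. In form: [[[tx, ty, tz], spin], ...]. A call has 1 to 5 rows; each row is the pose to reach, as a shift and turn from the pose measured when the call began, along the tool's axes at that moment; what a row does not reach only later rows make up. A row lasts 1/12 s, in which the tool goes at most 41.7 mm and 7.16 degrees, less where a joint would pass 70% of its speed; a pose out of reach is approached as far as the arm can. A call with a gripper value outside its range is refused whole. OPENING is the closure, from 0 (fully open) to 1 (shut), set as the call begins (- or left out, the last holds). The fingers move at their own pace and stop on an object; FORCE is the grip in N (left out, the last holds). Time passes only in rows, so rows that repeat a pose let the fingers close. It gives the time, the measured TCP pose, the force and the opening at its end, in the units of the state.
- env.get_state(): the state, without advancing time (a new reading comes with each control period).
- viewer.read_camera(name): name is "scene" or "top" or "wrist"; returns a dict with "image" (400x640x3 uint8, red, green, blue), "depth" (400x640 float32, m along the optical axis (not along the pixel's ray), 0 where there is no reading), "vertical_fov" (degrees; the focal length in pixels is half the picture's height over the tangent of half this angle, whatever the lens; pixels are square), "cx", "cy" (the principal point, pixels), "dist_coeffs" ([k1, k2, p1, p2, k3] as OpenCV has them; the pictures are not rectified), "R" (3x3) and "t" (3): a world point X has camera coordinates R X + t; the wrist camera has in their place "T_tool_cam" (4x4, takes a point from camera to tool coordinates, whose origin is the TCP and whose axes are the flange's). Camera axes: x right, y down, z forward; pixel columns grow to the right and rows downward; lengths in m; the calibration is good to about 2 mm. A picture is of the moment at which its call begins: read the wrist's pose just before it.
- env.hand_in(): hands the job in, once; it reports no verdict.
The state is a dict: "clock": time; "joint_pos": joint angles; "qvel": joint speeds; "tau": joint torques, N m; "tcp_pos": TCP position; "orientation": TCP orientation; "wrist_force": force on the tool from outside, world axes, zero at the start; "ft_torque": the same for the moment, N m; "finger_gap": finger opening in m.
Only numpy, scipy, OpenCV 4.12 (cv2) and the standard library are available. Lean on these libraries where they do the work, as an engineer would, in place of code of your own. Each camera call takes 0.05 s, during which the arm holds its last target. There are 200 camera calls.

## Working session

There is one attempt and no reset: what is moved stays moved. The work goes in short steps, Python scripts to look and compute and a shell command to move; the robot and the scene stay as the last step left them, time stands still between calls to the robot, and variables do not carry over. Pictures are saved under pics/ and viewed, on a budget of 10 in all, crops included, one or two more only if the job needs it, and the job is handed in when it is done.

```bash
mkdir -p pics; cat > h.py <<'E'
import numpy as np, cv2
from workcell import env, viewer
def K(c):
    h,w=c["image"].shape[:2]; f=h/2/np.tan(np.radians(c["vertical_fov"])/2)
    return np.array([[f,0,c["cx"]],[0,f,c["cy"]],[0,0,1]])
def pts(c,uv,T=None):
    """world points from pixel+depth; T = 4x4 cam->world"""
    uv=np.atleast_2d(np.array(uv,float))
    n=cv2.undistortPoints(uv[:,None],K(c),np.array(c["dist_coeffs"]))[:,0]
    d=np.array([c["depth"][int(v),int(u)] for u,v in uv])
    return ray(c,n,T,d)
def c2w(c,s=None):
    T=np.eye(4)
    if "R" in c:
        R=np.array(c["R"]);T[:3,:3]=R.T;T[:3,3]=-R.T@np.array(c["t"])
    else:
        from scipy.spatial.transform import Rotation as Ro
        q=s["orientation"];T[:3,:3]=Ro.from_quat([q[1],q[2],q[3],q[0]]).as_matrix();T[:3,3]=s["tcp_pos"]
        T=T@np.array(c["T_tool_cam"])
    return T
def ray(c,n,T,d):
    p=np.c_[n*d[:,None],d]; return p@T[:3,:3].T+T[:3,3]
def cloud(c,T):
    h,w=c["depth"].shape; v,u=np.mgrid[:h,:w]
    n=cv2.undistortPoints(np.c_[u.ravel(),v.ravel()].astype(float)[:,None],K(c),np.array(c["dist_coeffs"]))[:,0]
    return ray(c,n,T,c["depth"].ravel()).reshape(h,w,3)
def plane(c,T,uv,z):
    n=cv2.undistortPoints(np.array(uv,float).reshape(-1,1,2),K(c),np.array(c["dist_coeffs"]))[:,0]
    r=np.c_[n,np.ones(len(n))]@T[:3,:3].T; o=T[:3,3]
    return o+r*((z-o[2])/r[:,2])[:,None]
def save(c,n): cv2.imwrite("pics/"+n,c["image"][:,:,::-1])
E
python3 - <<'E'
from h import *
import pickle
print(env.get_state(), env.grip_point_offset)
for n in("scene","top"):
    c=viewer.read_camera(n);save(c,n+"0.png");pickle.dump(c,open(n+".pkl","wb"));print(c2w(c).round(3),c["vertical_fov"],c["dist_coeffs"],(c["depth"]>0).mean())
E
```

```text
{'clock': 0.0, 'joint_pos': array([-1.33063404e+00,  3.14013309e-01,  4.49536767e-02,  1.30358558e+00,
       -1.03407096e-05,  1.43121017e+00]), 'qvel': array([-1.25516835e-03,  2.19433526e-05,  6.44922179e-04, -1.04470807e-04,
       -8.14504411e-04,  1.11607797e-03]), 'tau': array([ 2.32567854e-04, -4.80628252e+01,  2.98531741e+01,  1.94617471e-02,
       -1.08842273e-04,  5.41308651e-06]), 'tcp_pos': array([ 0.21301614, -0.53352987,  0.23039118]), 'orientation': array([-9.23012700e-04,  9.82027561e-01,  1.88735302e-01, -5.16325862e-05]), 'wrist_force': array([-0.37790193,  0.9272089 , -0.00860205]), 'ft_torque': array([ 0.00565558, -0.00273669, -0.03668033]), 'finger_gap': 0.08536477977435596} -0.0187
[[-0.408  0.669 -0.621  1.136]
 [ 0.913  0.293 -0.284  0.284]
 [-0.008 -0.683 -0.73   0.895]
 [ 0.     0.     0.     1.   ]] 51.32823092819574 [0.0069629 0.        0.        0.        0.       ] 0.99590625
[[ 0.012 -0.994  0.105  0.4  ]
 [-1.    -0.012  0.007 -0.016]
 [-0.006 -0.105 -0.994  1.114]
 [ 0.     0.     0.     1.   ]] 49.82367188637836 [0.00183983 0.         0.         0.         0.        ] 0.99589453125
```

View pics/scene0.png

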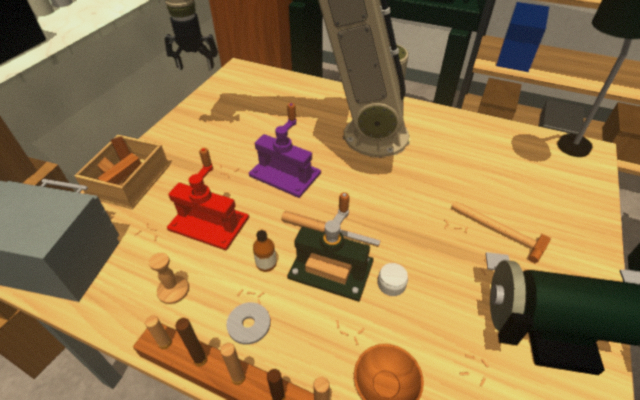

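View pics/top0.png

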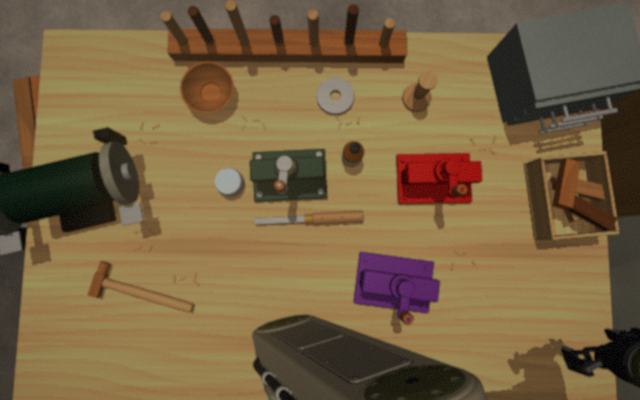

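The green press is at about (288,175) in the top view and (330,260) in the scene view. Its look-alikes are red, at top (437,178), and purple, at top (398,283). Only the dark green one, with steel crank and pale block, fits. The handle is at top (280,185) and scene (344,202). I'll measure it and make the confirming crop.

```bash
python3 - <<'E'
from h import *
import pickle
cs={n:pickle.load(open(n+".pkl","rb")) for n in("scene","top")}
P={n:cloud(c,c2w(c)) for n,c in cs.items()}
c=cs["top"];p=P["top"]
hsv=cv2.cvtColor(c["image"],cv2.COLOR_RGB2HSV)
for n,(u0,u1,v0,v1) in dict(top=(235,345,135,215),scene=(280,390,180,305)).items():
    q=P[n][v0:v1,u0:u1].reshape(-1,3)
    for lo,hi in((.19,.24),(.172,.184),(.13,.138),(.108,.118)):
        m=(q[:,2]>lo)&(q[:,2]<hi); print(n,lo,hi,m.sum(),q[m].mean(0).round(4),q[m].min(0).round(3),q[m].max(0).round(3))
# crossbar/base orientation from top
q=p[135:215,235:345].reshape(-1,3)
for lo,hi in((.108,.118),(.012,.022)):
    m=(q[:,2]>lo)&(q[:,2]<hi); r=cv2.minAreaRect((q[m,:2]*1000).astype(np.float32)); print(r)
for uv in((229,182),(352,152)): print(uv,p[uv[1],uv[0]].round(3))
im=np.hstack([cv2.resize(cs["top"]["image"][130:220,225:345],(400,300),interpolation=2),cv2.resize(cs["scene"]["image"][180:300,275:395],(300,300),interpolation=2)])
cv2.imwrite("pics/crop1.png",im[:,:,::-1])
E
```

```text
top 0.19 0.24 119 [0.5143 0.0702 0.2202] [0.504 0.06  0.192] [0.527 0.083 0.229]
top 0.172 0.184 255 [0.562  0.0668 0.1752] [0.505 0.049 0.172] [0.588 0.083 0.18 ]
top 0.13 0.138 148 [0.5674 0.0599 0.1334] [0.544 0.04  0.13 ] [0.596 0.092 0.138]
top 0.108 0.118 1134 [0.5697 0.0656 0.1131] [ 0.54  -0.022  0.108] [0.599 0.153 0.118]
scene 0.19 0.24 166 [0.5236 0.0771 0.2134] [0.507 0.064 0.19 ] [0.532 0.087 0.229]
scene 0.172 0.184 263 [0.5598 0.0726 0.1759] [0.511 0.053 0.172] [0.592 0.088 0.184]
scene 0.13 0.138 218 [0.5815 0.0739 0.1343] [0.548 0.044 0.13 ] [0.6   0.097 0.138]
scene 0.108 0.118 999 [0.5772 0.0753 0.114 ] [ 0.543 -0.019  0.108] [0.604 0.159 0.118]
((570.6351318359375, 66.16378784179688), (52.266075134277344, 174.95846557617188), 3.410411834716797)
((555.3577270507812, 65.4963607788086), (277.424560546875, 170.53614807128906), 89.22048950195312)
(229, 182) [0.545 0.215 0.049]
(352, 152) [ 0.61  -0.087  0.121]
```

View pics/crop1.png

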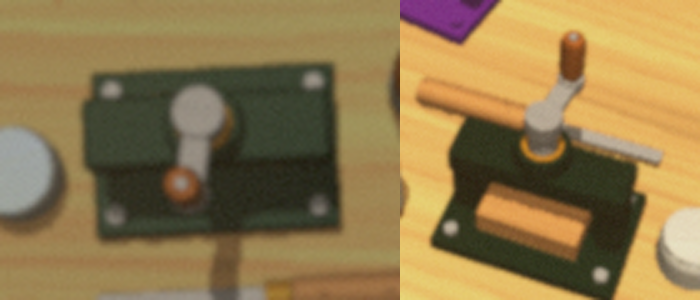

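The crop confirms it: green press, steel crank pointing towards the robot, and handle at crop (183,183). It stands at about (0.516, 0.072), with the screw axis near (0.572, 0.068). The top and scene views differ by a few mm, so I'll look again with the wrist camera. Next I fly above it, then turn the tool.

```bash

python3 -m inch '[[[0.0245,-0.0228,-0.02],0],[[0.049,-0.0456,-0.04],0],[[0.0735,-0.0684,-0.06],0],[[0.098,-0.0912,-0.08],0],[[0.1225,-0.114,-0.1],0]]' 0 20
python3 -m inch '[[[0.0245,-0.0228,-0.006],0],[[0.049,-0.0456,-0.012],0],[[0.0735,-0.0684,-0.018],0],[[0.098,-0.0912,-0.024],0],[[0.1225,-0.114,-0.03],0]]'
python3 -m inch '[[[0.0245,-0.0228,0],0],[[0.049,-0.0456,0],0],[[0.0735,-0.0684,0],0],[[0.098,-0.0912,0],0],[[0.1225,-0.114,0],0]]'
python3 -m inch '[[[0.0245,-0.0228,0],-7],[[0.049,-0.0456,0],-14],[[0.0735,-0.0684,0],-21],[[0.098,-0.0912,0],-28],[[0.1225,-0.114,0],-35]]'
python3 -m inch '[[[0,0,0],-7],[[0,0,0],-14],[[0,0,0],-21],[[0,0,0],-28],[[0,0,0],-35]]'
python3 -m inch '[[[0,0,0],-7],[[0,0,0],-14],[[0,0,0],-21],[[0,0,0],-28],[[0,0,0],-35]]'
python3 -m inch '[[[0,0,0],-7],[[0,0,0],-14],[[0,0,0],-21],[[0,0,0],-28],[[0,0,0],-35]]'
python3 - <<'E'
from h import *
import pickle
s=env.get_state();c=viewer.read_camera("wrist");pickle.dump((s,c),open("w1.pkl","wb"));save(c,"w1.png")
print(s["clock"],s["joint_pos"].round(3));print(np.array(c["T_tool_cam"]).round(3));print(c2w(c,s).round(3))
E
```

```text
clock: 0.52
tcp_pos: [0.2848, -0.3808, 0.3311]
orientation: [-0.001, 0.982, 0.188, -0.0]
wrist_force: [1.3, 0.3, 0.4]
finger_gap: 0.0856
clock: 0.93
tcp_pos: [0.3566, -0.2279, 0.3616]
orientation: [-0.001, 0.982, 0.188, -0.0]
wrist_force: [-0.4, 0.0, -0.2]
finger_gap: 0.0856
clock: 1.35
tcp_pos: [0.4284, -0.075, 0.3618]
orientation: [-0.002, 0.982, 0.188, -0.0]
wrist_force: [-0.1, -0.2, 0.5]
finger_gap: 0.0851
clock: 1.77
tcp_pos: [0.5002, 0.078, 0.3618]
orientation: [-0.002, 0.879, 0.478, -0.0]
wrist_force: [0.9, 0.3, -0.4]
finger_gap: 0.0855
clock: 2.18
tcp_pos: [0.5001, 0.0783, 0.3612]
orientation: [-0.002, 0.692, 0.722, -0.0]
wrist_force: [0.1, -0.8, 0.4]
finger_gap: 0.0857
clock: 2.6
tcp_pos: [0.4999, 0.0783, 0.3607]
orientation: [-0.002, 0.44, 0.898, 0.0]
wrist_force: [0.4, -0.5, 0.6]
finger_gap: 0.0851
clock: 3.02
tcp_pos: [0.4997, 0.0783, 0.3603]
orientation: [-0.003, 0.147, 0.989, 0.001]
wrist_force: [-1.3, -0.1, 0.7]
finger_gap: 0.0856
3.0167 [-0.005  0.179  0.184  1.581  0.003  0.289]
[[ 0.    -0.955 -0.297  0.076]
 [ 1.     0.     0.001 -0.   ]
 [-0.001 -0.297  0.955 -0.144]
 [ 0.     0.     0.     1.   ]]
[[ 0.29   0.915  0.28   0.428]
 [ 0.957 -0.278 -0.083  0.1  ]
 [ 0.002  0.292 -0.956  0.505]
 [ 0.     0.     0.     1.   ]]
```

View pics/w1.png

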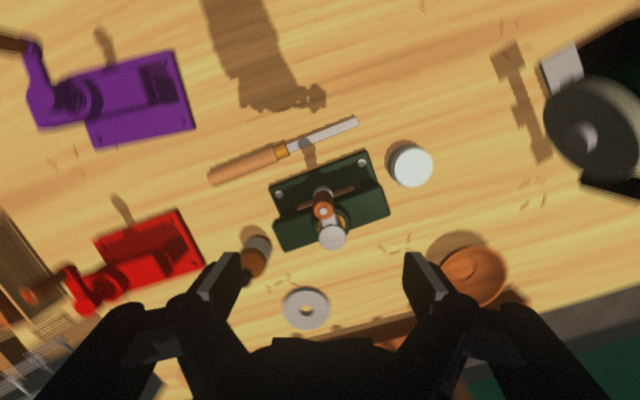

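The wrist view shows the green press below. The handle top is at about (323,210) and the hub at about (333,238), with the jaws at left and right. Measure.

```bash
python3 - <<'E'
from h import *
import pickle
from scipy.optimize import least_squares
s,c=pickle.load(open("w1.pkl","rb"));T=c2w(c,s);P=cloud(c,T)
q=P[150:260,260:400].reshape(-1,3)
for lo,hi in((.19,.24),(.218,.235),(.172,.184),(.108,.118)):
    m=(q[:,2]>lo)&(q[:,2]<hi); print(lo,m.sum(),q[m].mean(0).round(4),q[m].min(0).round(3),q[m].max(0).round(3), np.median(q[m][:,2]).round(4))
m=(q[:,2]>.172)&(q[:,2]<.184)
h=q[m]; hh=h[h[:,0]>.555]; r=cv2.minEnclosingCircle((hh[:,:2]*1000).astype(np.float32)); print("hub",r)
m=(q[:,2]>.218)&(q[:,2]<.24); print("handle",cv2.minEnclosingCircle((q[m,:2]*1000).astype(np.float32)))
m=(q[:,2]>.108)&(q[:,2]<.118); print(cv2.minAreaRect((q[m,:2]*1000).astype(np.float32)))
print("rays: hub",plane(c,T,[(333,238)],.178),"handle",plane(c,T,[(323,210)],.227))
# same via top/scene pixel rays
for n,uvs in dict(top=((286,162),(280,184.5)),scene=((333,226),(344,196))).items():
    k=pickle.load(open(n+".pkl","rb")); print(n,plane(k,c2w(k),[uvs[0]],.178).round(4),plane(k,c2w(k),[uvs[1]],.227).round(4))
E
```

```text
0.19 505 [0.5143 0.0749 0.2204] [0.506 0.062 0.19 ] [0.528 0.086 0.231] 0.2259
0.218 376 [0.5162 0.0744 0.2259] [0.506 0.062 0.219] [0.528 0.086 0.231] 0.2265
0.172 778 [0.5621 0.0702 0.1768] [0.505 0.051 0.172] [0.59  0.087 0.18 ] 0.1774
0.108 2707 [0.5696 0.0723 0.1151] [ 0.542 -0.019  0.108] [0.602 0.158 0.118] 0.1154
hub ((571.5948486328125, 69.45950317382812), 18.82146453857422)
handle ((517.7286376953125, 73.82575988769531), 11.737736701965332)
((572.2250366210938, 68.86219024658203), (51.331298828125, 176.26318359375), 3.5304253101348877)
rays: hub [[0.57315476 0.07144166 0.178     ]] handle [[0.51752092 0.07454647 0.227     ]]
top [[0.5737 0.0624 0.178 ]] [[0.517  0.0698 0.227 ]]
scene [[0.5749 0.0728 0.178 ]] [[0.523  0.0766 0.227 ]]
```

Axis ≈ (0.572, 0.0695) and handle ≈ (0.517, 0.074), top at 0.2265. The spacing is 55 mm, which agrees with the text. Now descend around it.

```bash

python3 -m inch '[[[-0.006,0,0.02],-6],[[-0.012,0.001,0.04],-12],[[-0.018,0.001,0.06],-12],[[-0.018,0.001,0.08],-12],[[-0.018,0.001,0.09],-12]]' 
python3 -m inch '[[[0,0,0.02],0],[[0,0,0.04],0],[[0,0,0.06],0],[[0,0,0.075],0],[[0,0,0.084],0]]' 
python3 -m inch '[[[0,0,0],0],[[0,0,0],0],[[0,0,0],0]]' 0.5
python3 - <<'E'
from h import *
import pickle
s=env.get_state();c=viewer.read_camera("wrist");pickle.dump((s,c),open("w2.pkl","wb"));save(c,"w2.png");T=c2w(c,s);print(s["tcp_pos"],s["finger_gap"],s["joint_pos"])
c2=viewer.read_camera("scene");pickle.dump(c2,open("s2.pkl","wb"))
im=np.hstack([c["image"],cv2.resize(c2["image"][150:300,270:400],(347,400))]);cv2.imwrite("pics/w2.png",cv2.resize(im,(790,320))[:,:,::-1])
E
```

```text
clock: 3.48
tcp_pos: [0.5157, 0.0743, 0.2673]
orientation: [-0.005, 0.041, 0.999, 0.001]
wrist_force: [-0.5, -0.3, -0.3]
finger_gap: 0.0854
clock: 3.9
tcp_pos: [0.5138, 0.0746, 0.1816]
orientation: [-0.006, 0.042, 0.999, 0.001]
wrist_force: [0.4, 0.3, -0.6]
finger_gap: 0.0856
clock: 4.15
tcp_pos: [0.5143, 0.0746, 0.1826]
orientation: [-0.005, 0.042, 0.999, 0.001]
wrist_force: [-0.6, 0.1, -0.4]
finger_gap: 0.0511
[0.5143253  0.07461318 0.18256186] 0.05112541803732098 [-0.01211805  0.23530401 -0.17957067  1.16652285  0.00279871  0.07199181]
```

View pics/w2.png

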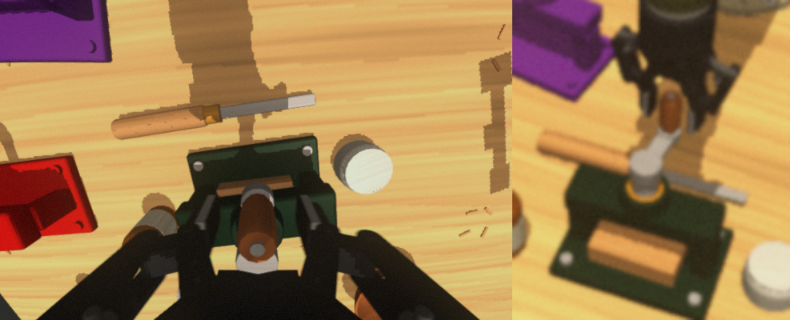

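The handle stands between the fingers and the hub shows clearly in the scene view. I'll close to a loose grip and write a drop check: hub height in the scene depth, and tool angle about the axis.

```bash
cat > check.py <<'E'
from h import *
import sys,pickle,os
A=np.array([.572,.0695])
s=env.get_state();c=viewer.read_camera("scene")
p=cloud(c,c2w(c))[150:300,270:400].reshape(-1,3)
d=np.linalg.norm(p[:,:2]-(A+[.003,.003]),axis=1)
m=(d<.012)&(p[:,2]>.145)&(p[:,2]<.19); z=np.median(p[m,2]) if m.sum()>5 else np.nan
r=s["tcp_pos"][:2]-A; q=s["orientation"]
print("t %.2f hub z %.4f (%d) tcp ang %.1f r %.4f z %.4f yaw %.1f F %s gap %.4f"%(s["clock"],z,m.sum(),np.degrees(np.arctan2(r[1],r[0]))%360,np.hypot(*r),s["tcp_pos"][2],np.degrees(2*np.arctan2(q[2],q[1]))%360,s["wrist_force"].round(1),s["finger_gap"]))
if not os.path.exists("z0"): open("z0","w").write(str(z))
sys.exit(int(not z>float(open("z0").read())-.0045))
E
python3 -m inch '[[[-0.001,0,0],0],[[-0.002,0,-0.001],0],[[-0.003,0,-0.002],0],[[-0.003,0,-0.002],0],[[-0.003,0,-0.002],0]]' 0.66
python3 -m inch '[[[0,0,0],0],[[0,0,0],0],[[0,0,0],0]]'
python3 check.py
```

```text
clock: 4.67
tcp_pos: [0.5178, 0.0743, 0.185]
orientation: [-0.005, 0.042, 0.999, 0.001]
wrist_force: [-0.0, -0.0, -1.3]
finger_gap: 0.0291
clock: 4.92
tcp_pos: [0.5178, 0.0743, 0.1849]
orientation: [-0.005, 0.042, 0.999, 0.001]
wrist_force: [0.8, 0.2, 0.2]
finger_gap: 0.0289
t 4.92 hub z 0.1765 (86) tcp ang 174.9 r 0.0544 z 0.1849 yaw 175.2 F [0.8 0.2 0.2] gap 0.0289
```

```bash

python3 -m inch '[[[0,-0.0019,0],-2],[[-0.0001,-0.0038,0],-4],[[-0.0003,-0.0057,0],-6],[[-0.0005,-0.0076,0],-8],[[-0.0008,-0.0095,0],-10]]' | grep force
python3 check.py && python3 -m inch '[[[0,-0.0019,0],-2],[[-0.0001,-0.0038,0],-4],[[-0.0003,-0.0057,0],-6],[[-0.0005,-0.0076,0],-8],[[-0.0008,-0.0095,0],-10]]' | grep force
python3 check.py
```

```text
wrist_force: [-0.6, 2.9, 1.4]
t 5.38 hub z 0.1769 (85) tcp ang 184.3 r 0.0545 z 0.1849 yaw 185.3 F [-0.6  2.9  1.4] gap 0.0289
wrist_force: [-0.8, 2.3, 2.3]
t 5.85 hub z 0.1769 (85) tcp ang 194.1 r 0.0544 z 0.1850 yaw 195.5 F [-0.8  2.3  2.3] gap 0.0290
```

```bash

python3 -m inch '[[[0,-0.0019,0],-2],[[-0.0001,-0.0038,0],-4],[[-0.0003,-0.0057,0],-6],[[-0.0003,-0.0057,0],-6]]' | grep force
python3 check.py && python3 -m inch '[[[0,-0.0019,0],-2],[[-0.0001,-0.0038,0],-4],[[-0.0003,-0.0057,0],-6],[[-0.0003,-0.0057,0],-6]]' | grep force
python3 check.py && python3 -m inch '[[[0,-0.0019,0],-2],[[-0.0001,-0.0038,0],-4],[[-0.0003,-0.0057,0],-6],[[-0.0003,-0.0057,0],-6]]' | grep force
python3 check.py && python3 -m inch '[[[0,-0.0019,0],-2],[[-0.0001,-0.0038,0],-4],[[-0.0003,-0.0057,0],-6],[[-0.0003,-0.0057,0],-6]]' | grep force
python3 check.py
```

```text
wrist_force: [-0.8, 1.4, 1.1]
t 6.23 hub z 0.1770 (82) tcp ang 200.5 r 0.0543 z 0.1851 yaw 201.5 F [-0.8  1.4  1.1] gap 0.0290
wrist_force: [-0.5, 1.2, 1.1]
t 6.62 hub z 0.1770 (82) tcp ang 206.5 r 0.0542 z 0.1851 yaw 207.4 F [-0.5  1.2  1.1] gap 0.0288
wrist_force: [-0.1, 0.5, 0.3]
t 7.00 hub z 0.1770 (84) tcp ang 212.6 r 0.0542 z 0.1849 yaw 213.3 F [-0.1  0.5  0.3] gap 0.0295
wrist_force: [-0.6, 1.1, 1.8]
t 7.38 hub z 0.1773 (86) tcp ang 218.7 r 0.0542 z 0.1848 yaw 219.1 F [-0.6  1.1  1.8] gap 0.0290
```

```bash

python3 -m inch '[[[0,-0.0019,0],-2],[[-0.0001,-0.0038,0],-4],[[-0.0003,-0.0057,0],-6],[[-0.0003,-0.0057,0],-6]]' | grep force
python3 check.py && python3 -m inch '[[[0,-0.0019,0],-2],[[-0.0001,-0.0038,0],-4],[[-0.0003,-0.0057,0],-6],[[-0.0003,-0.0057,0],-6]]' | grep force
python3 check.py && python3 -m inch '[[[0,-0.0019,0],-2],[[-0.0001,-0.0038,0],-4],[[-0.0003,-0.0057,0],-6],[[-0.0003,-0.0057,0],-6]]' | grep force
python3 check.py && python3 -m inch '[[[0,-0.0019,0],-2],[[-0.0001,-0.0038,0],-4],[[-0.0003,-0.0057,0],-6],[[-0.0003,-0.0057,0],-6]]' | grep force
python3 check.py && python3 -m inch '[[[0,-0.0019,0],-2],[[-0.0001,-0.0038,0],-4],[[-0.0003,-0.0057,0],-6],[[-0.0003,-0.0057,0],-6]]' | grep force
python3 check.py && python3 -m inch '[[[0,-0.0019,0],-2],[[-0.0001,-0.0038,0],-4],[[-0.0003,-0.0057,0],-6],[[-0.0003,-0.0057,0],-6]]' | grep force
python3 check.py
```

```text
wrist_force: [-0.4, 0.8, 0.8]
t 7.77 hub z 0.1770 (91) tcp ang 224.8 r 0.0543 z 0.1847 yaw 225.0 F [-0.4  0.8  0.8] gap 0.0289
wrist_force: [-1.1, 0.4, 1.0]
t 8.15 hub z 0.1774 (85) tcp ang 230.9 r 0.0544 z 0.1845 yaw 230.8 F [-1.1  0.4  1. ] gap 0.0288
wrist_force: [-0.7, 0.4, 1.2]
t 8.53 hub z 0.1776 (81) tcp ang 237.0 r 0.0546 z 0.1843 yaw 236.7 F [-0.7  0.4  1.2] gap 0.0294
wrist_force: [-0.6, 0.4, -0.4]
t 8.92 hub z 0.1775 (90) tcp ang 243.3 r 0.0547 z 0.1841 yaw 242.6 F [-0.6  0.4 -0.4] gap 0.0293
wrist_force: [-0.1, 0.7, 0.6]
t 9.30 hub z 0.1701 (69) tcp ang 249.8 r 0.0549 z 0.1839 yaw 248.4 F [-0.1  0.7  0.6] gap 0.0288
t 9.35 hub z 0.1702 (67) tcp ang 249.6 r 0.0549 z 0.1839 yaw 248.3 F [-1.   0.4 -0.1] gap 0.0288
```

The screw dropped 7.4 mm with the tool between 243° and 250° on the circle. The crank trails by about 2.6°, so it is at about 241–247°. I'll lower with it, centre on the handle and grip.

```bash

python3 -m inch '[[[0,0.001,0.002],0],[[0,0.002,0.004],0],[[0,0.0025,0.006],0],[[0,0.0025,0.007],0]]' | grep force
python3 -m inch '[[[0,0,0],0],[[0,0,0],0],[[0,0,0],0],[[0,0,0],0],[[0,0,0],0]]' 0.85 30
python3 check.py
python3 - <<'E'
from h import *
s=env.get_state();print(s["tcp_pos"],s["joint_pos"].round(3))
from scipy.spatial.transform import Rotation as R
q=s["orientation"];M=R.from_quat([q[1],q[2],q[3],q[0]]).as_matrix()
A=np.array([.572,.0695]);r=s["tcp_pos"][:2]-A;p0=np.arctan2(r[1],r[0])
print(M.round(3))
for k in range(0,12):
    a=p0-np.radians(30*k); o=.055*np.array([np.cos(a),np.sin(a)])
    print(30*k,[(M.T@np.r_[.055*np.array([np.cos(a-b),np.sin(a-b)])-o,-.008*b/2/np.pi]).round(4).tolist() for b in np.radians([6,12,18,24,30])])
E
```

```text
wrist_force: [-0.2, -0.2, 0.3]
clock: 10.15
tcp_pos: [0.5498, 0.0192, 0.1765]
orientation: [-0.004, -0.562, 0.827, 0.004]
wrist_force: [-0.3, 0.3, -0.6]
finger_gap: 0.023
t 10.15 hub z 0.1705 (71) tcp ang 246.2 r 0.0550 z 0.1765 yaw 248.3 F [-0.3  0.3 -0.6] gap 0.0230
[0.54979665 0.01922875 0.17650551] [-1.110e-01  2.950e-01 -1.140e-01  1.172e+00  1.000e-03 -1.304e+00]
[[-0.369 -0.929 -0.01 ]
 [-0.929  0.369  0.002]
 [ 0.002  0.01  -1.   ]]
0 [[-0.0005, 0.0057, 0.0002], [-0.0016, 0.0114, 0.0004], [-0.0033, 0.0169, 0.0006], [-0.0056, 0.0222, 0.0007], [-0.0084, 0.0272, 0.0009]]
30 [[-0.0033, 0.0047, 0.0002], [-0.0071, 0.009, 0.0003], [-0.0113, 0.0129, 0.0005], [-0.0159, 0.0164, 0.0007], [-0.0209, 0.0193, 0.0008]]
60 [[-0.0052, 0.0024, 0.0001], [-0.0107, 0.0043, 0.0003], [-0.0163, 0.0056, 0.0004], [-0.022, 0.0062, 0.0005], [-0.0278, 0.0063, 0.0007]]
90 [[-0.0057, -0.0005, 0.0001], [-0.0114, -0.0016, 0.0002], [-0.0169, -0.0033, 0.0003], [-0.0222, -0.0056, 0.0004], [-0.0272, -0.0084, 0.0005]]
120 [[-0.0047, -0.0033, 0.0001], [-0.009, -0.0071, 0.0002], [-0.013, -0.0113, 0.0003], [-0.0164, 
[... 307 characters left out ...]
084, -0.0272, 0.0004]]
210 [[0.0033, -0.0047, 0.0001], [0.0071, -0.009, 0.0002], [0.0113, -0.013, 0.0003], [0.0159, -0.0164, 0.0004], [0.0209, -0.0194, 0.0005]]
240 [[0.0052, -0.0024, 0.0001], [0.0107, -0.0043, 0.0002], [0.0163, -0.0056, 0.0004], [0.022, -0.0062, 0.0005], [0.0278, -0.0063, 0.0007]]
270 [[0.0057, 0.0005, 0.0002], [0.0114, 0.0016, 0.0003], [0.0169, 0.0033, 0.0005], [0.0222, 0.0056, 0.0006], [0.0272, 0.0084, 0.0008]]
300 [[0.0047, 0.0033, 0.0002], [0.009, 0.0071, 0.0004], [0.013, 0.0113, 0.0005], [0.0164, 0.0159, 0.0007], [0.0194, 0.0209, 0.0009]]
330 [[0.0024, 0.0052, 0.0002], [0.0043, 0.0107, 0.0004], [0.0056, 0.0163, 0.0006], [0.0062, 0.022, 0.0008], [0.0063, 0.0278, 0.001]]
```

Gripped at 246°, with forces near zero. Turning forward.

```bash

python3 -m inch '[[[-0.0005,0.0057,0.0002],0],[[-0.0016,0.0114,0.0004],0],[[-0.0033,0.0169,0.0006],0],[[-0.0056,0.0222,0.0007],0],[[-0.0084,0.0272,0.0009],0]]' | grep force
python3 check.py
cat > nxt.py <<'E'
from h import *
import sys
from scipy.spatial.transform import Rotation as R
A=np.array([.572,.0695]); s=env.get_state();q=s["orientation"];M=R.from_quat([q[1],q[2],q[3],q[0]]).as_matrix()
r=s["tcp_pos"][:2]-A;p0=np.arctan2(r[1],r[0]); zt=.1765-.008*((246.2-np.degrees(p0))%360)/360
if len(sys.argv)>1: zt=s["tcp_pos"][2]
print("z err %.4f"%(s["tcp_pos"][2]-zt))
for k in range(0,4):
    a=p0-np.radians(30*k); o=.055*np.array([np.cos(a),np.sin(a)]) if k else r
    print(30*k,[(M.T@np.r_[.055*np.array([np.cos(a-b),np.sin(a-b)])-o,-.008*b/2/np.pi-(s["tcp_pos"][2]-zt)*(k==0)]).round(4).tolist() for b in np.radians([6,12,18,24,30])])
E
python3 nxt.py
```

```text
wrist_force: [4.0, 0.5, -2.2]
t 10.62 hub z 0.1699 (74) tcp ang 215.5 r 0.0547 z 0.1759 yaw 248.3 F [ 4.   0.5 -2.2] gap 0.0234
z err 0.0001
0 [[-0.0033, 0.0047, 0.0003], [-0.0072, 0.0089, 0.0005], [-0.0116, 0.0127, 0.0006], [-0.0163, 0.016, 0.0008], [-0.0213, 0.0187, 0.001]]
30 [[-0.0053, 0.0022, 0.0002], [-0.0108, 0.0039, 0.0003], [-0.0165, 0.005, 0.0004], [-0.0222, 0.0055, 0.0006], [-0.028, 0.0053, 0.0007]]
60 [[-0.0057, -0.0007, 0.0001], [-0.0113, -0.002, 0.0002], [-0.0168, -0.0039, 0.0003], [-0.022, -0.0064, 0.0005], [-0.0269, -0.0094, 0.0006]]
90 [[-0.0046, -0.0035, 0.0001], [-0.0088, -0.0074, 0.0002], [-0.0126, -0.0118, 0.0003], [-0.0158, -0.0165, 0.0004], [-0.0186, -0.0215, 0.0004]]
```

```bash

python3 -m inch '[[[-0.0033,0.0047,0.0003],0],[[-0.0072,0.0089,0.0005],0],[[-0.0115,0.0127,0.0006],0],[[-0.0162,0.016,0.0008],0],[[-0.0212,0.0187,0.001],0]]' | grep force
python3 check.py
python3 -m inch '[[[-0.0053,0.0022,0.0002],0],[[-0.0108,0.0039,0.0003],0],[[-0.0165,0.005,0.0004],0],[[-0.0222,0.0055,0.0006],0],[[-0.028,0.0053,0.0007],0]]' | grep force
python3 check.py; python3 nxt.py
```

```text
wrist_force: [5.1, -1.1, -1.5]
t 11.08 hub z 0.1694 (69) tcp ang 184.1 r 0.0546 z 0.1752 yaw 248.4 F [ 5.1 -1.1 -1.5] gap 0.0230
wrist_force: [5.4, -4.0, -3.1]
t 11.55 hub z 0.1685 (67) tcp ang 152.9 r 0.0546 z 0.1746 yaw 248.4 F [ 5.4 -4.  -3.1] gap 0.0230
z err 0.0001
0 [[-0.0057, -0.0005, 0.0003], [-0.0113, -0.002, 0.0004], [-0.0166, -0.0041, 0.0005], [-0.0217, -0.0068, 0.0006], [-0.0265, -0.01, 0.0007]]
30 [[-0.0044, -0.0037, 0.0001], [-0.0085, -0.0078, 0.0002], [-0.0121, -0.0123, 0.0003], [-0.0152, -0.0171, 0.0004], [-0.0177, -0.0223, 0.0005]]
60 [[-0.002, -0.0054, 0.0001], [-0.0035, -0.011, 0.0002], [-0.0043, -0.0167, 0.0003], [-0.0046, -0.0224, 0.0004], [-0.0042, -0.0282, 0.0004]]
90 [[0.0009, -0.0057, 0.0001], [0.0025, -0.0112, 0.0002], [0.0046, -0.0166, 0.0003], [0.0073, -0.0217, 0.0004], [0.0104, -0.0265, 0.0005]]
```

```bash

python3 -m inch '[[[-0.0057,-0.0005,0.0002],0],[[-0.0113,-0.002,0.0003],0],[[-0.0166,-0.0041,0.0004],0],[[-0.0217,-0.0068,0.0006],0],[[-0.0265,-0.01,0.0007],0]]' | grep force
python3 check.py
python3 -m inch '[[[-0.0044,-0.0037,0.0001],0],[[-0.0085,-0.0078,0.0002],0],[[-0.0121,-0.0123,0.0003],0],[[-0.0152,-0.0171,0.0004],0],[[-0.0177,-0.0223,0.0005],0]]' | grep force
python3 check.py; python3 nxt.py
```

```text
wrist_force: [1.1, -5.7, 1.1]
t 12.02 hub z 0.1674 (72) tcp ang 122.9 r 0.0546 z 0.1738 yaw 248.4 F [ 1.1 -5.7  1.1] gap 0.0233
wrist_force: [-3.1, -4.1, 1.9]
t 12.48 hub z 0.1669 (65) tcp ang 91.7 r 0.0549 z 0.1730 yaw 248.4 F [-3.1 -4.1  1.9] gap 0.0234
z err 0.0000
0 [[-0.0019, -0.0054, 0.0001], [-0.0032, -0.011, 0.0002], [-0.0038, -0.0168, 0.0003], [-0.0039, -0.0225, 0.0004], [-0.0034, -0.0283, 0.0005]]
30 [[0.0011, -0.0056, 0.0001], [0.0028, -0.0111, 0.0002], [0.0051, -0.0164, 0.0003], [0.008, -0.0214, 0.0004], [0.0113, -0.0261, 0.0005]]
60 [[0.0038, -0.0043, 0.0001], [0.008, -0.0082, 0.0002], [0.0127, -0.0117, 0.0004], [0.0176, -0.0146, 0.0005], [0.0228, -0.017, 0.0006]]
90 [[0.0055, -0.0018, 0.0001], [0.0111, -0.0031, 0.0003], [0.0168, -0.0038, 0.0004], [0.0225, -0.0038, 0.0006], [0.0283, -0.0033, 0.0007]]
```

```bash

python3 -m inch '[[[-0.0019,-0.0054,0.0001],0],[[-0.0032,-0.011,0.0002],0],[[-0.0038,-0.0168,0.0003],0],[[-0.0039,-0.0225,0.0004],0],[[-0.0034,-0.0283,0.0005],0]]' | grep force
python3 check.py
python3 -m inch '[[[0.0011,-0.0056,0.0001],0],[[0.0028,-0.0111,0.0002],0],[[0.0051,-0.0164,0.0003],0],[[0.008,-0.0214,0.0004],0],[[0.0113,-0.0261,0.0005],0]]' | grep force
python3 check.py; python3 nxt.py
```

```text
wrist_force: [-4.7, -1.1, 2.3]
t 12.95 hub z nan (0) tcp ang 60.0 r 0.0553 z 0.1723 yaw 248.4 F [-4.7 -1.1  2.3] gap 0.0231
wrist_force: [-6.6, 0.6, 4.8]
t 13.42 hub z nan (0) tcp ang 29.4 r 0.0557 z 0.1716 yaw 248.4 F [-6.6  0.6  4.8] gap 0.0230
z err -0.0001
0 [[0.0045, -0.0037, 0.0], [0.0089, -0.0075, 0.0001], [0.0136, -0.0107, 0.0003], [0.0187, -0.0135, 0.0004], [0.024, -0.0157, 0.0005]]
30 [[0.0055, -0.0016, 0.0001], [0.0112, -0.0027, 0.0003], [0.0169, -0.0032, 0.0004], [0.0227, -0.003, 0.0006], [0.0284, -0.0023, 0.0007]]
60 [[0.0056, 0.0013, 0.0002], [0.011, 0.0033, 0.0003], [0.0162, 0.0057, 0.0005], [0.0211, 0.0087, 0.0006], [0.0257, 0.0122, 0.0008]]
90 [[0.0042, 0.004, 0.0002], [0.0079, 0.0083, 0.0003], [0.0112, 0.0131, 0.0005], [0.0139, 0.0181, 0.0007], [0.0162, 0.0234, 0.0009]]
```

```bash
sed -i 's/\.572,/.5726,/' nxt.py check.py; python3 nxt.py | head -3
```

```text
z err -0.0001
0 [[0.0041, -0.0041, 0.0], [0.0084, -0.0079, 0.0001], [0.0131, -0.0111, 0.0003], [0.0182, -0.0139, 0.0004], [0.0235, -0.0162, 0.0005]]
30 [[0.0055, -0.0017, 0.0001], [0.0112, -0.0028, 0.0003], [0.0169, -0.0032, 0.0004], [0.0227, -0.0031, 0.0006], [0.0284, -0.0024, 0.0007]]
```

```bash

python3 -m inch '[[[0.0041,-0.0041,0.0001],0],[[0.0084,-0.0079,0.0002],0],[[0.0131,-0.0111,0.0003],0],[[0.0182,-0.0139,0.0004],0],[[0.0235,-0.0162,0.0006],0]]' | grep force
python3 check.py
python3 -m inch '[[[0.0055,-0.0017,0.0001],0],[[0.0112,-0.0028,0.0003],0],[[0.0169,-0.0032,0.0004],0],[[0.0227,-0.0031,0.0006],0],[[0.0284,-0.0024,0.0007],0]]' | grep force
python3 check.py; python3 nxt.py
```

```text
wrist_force: [-4.1, 2.7, 4.5]
t 13.88 hub z 0.1645 (28) tcp ang 358.2 r 0.0552 z 0.1709 yaw 248.4 F [-4.1  2.7  4.5] gap 0.0230
wrist_force: [-3.0, 6.2, 5.0]
t 14.35 hub z 0.1641 (70) tcp ang 327.3 r 0.0555 z 0.1702 yaw 248.4 F [-3.   6.2  5. ] gap 0.0230
z err -0.0001
0 [[0.0055, 0.002, 0.0], [0.0108, 0.0041, 0.0002], [0.0159, 0.0067, 0.0004], [0.0207, 0.0099, 0.0005], [0.0252, 0.0135, 0.0007]]
30 [[0.004, 0.0041, 0.0002], [0.0076, 0.0086, 0.0004], [0.0107, 0.0134, 0.0005], [0.0133, 0.0186, 0.0007], [0.0153, 0.024, 0.0009]]
60 [[0.0015, 0.0056, 0.0002], [0.0023, 0.0113, 0.0004], [0.0026, 0.017, 0.0005], [0.0022, 0.0228, 0.0007], [0.0013, 0.0284, 0.0009]]
90 [[-0.0015, 0.0055, 0.0002], [-0.0036, 0.0109, 0.0003], [-0.0063, 0.016, 0.0005], [-0.0095, 0.0208, 0.0007], [-0.0131, 0.0253, 0.0008]]
```

```bash

python3 -m inch '[[[0.0055,0.0018,0.0001],0],[[0.0108,0.0039,0.0002],0],[[0.0159,0.0065,0.0004],0],[[0.0207,0.0097,0.0005],0],[[0.0252,0.0133,0.0007],0]]' | grep force
python3 check.py
python3 -m inch '[[[0.004,0.0041,0.0002],0],[[0.0076,0.0086,0.0004],0],[[0.0107,0.0134,0.0005],0],[[0.0133,0.0186,0.0007],0],[[0.0153,0.024,0.0009],0]]' | grep force
python3 check.py; python3 nxt.py|head -2
python3 - <<'E'
from h import *
from scipy.spatial.transform import Rotation as R
s=env.get_state();q=s["orientation"];M=R.from_quat([q[1],q[2],q[3],q[0]]).as_matrix()
print(M.T@(np.array([.5498,.0192,.1685])-s["tcp_pos"]))
E
```

```text
wrist_force: [0.8, 4.8, 1.9]
t 14.82 hub z 0.1634 (67) tcp ang 296.0 r 0.0554 z 0.1696 yaw 248.3 F [0.8 4.8 1.9] gap 0.0231
wrist_force: [2.8, 5.9, -0.9]
t 15.28 hub z 0.1624 (68) tcp ang 265.4 r 0.0556 z 0.1689 yaw 248.3 F [ 2.8  5.9 -0.9] gap 0.0232
z err -0.0000
0 [[0.0007, 0.0058, 0.0002], [0.0014, 0.0115, 0.0003], [0.0015, 0.0172, 0.0005], [0.0009, 0.023, 0.0007], [-0.0002, 0.0286, 0.0009]]
[0.00167395 0.01747539 0.00052167]
```

Last stretch: return to the drop angle plus about 1°, then hold.

```bash

python3 -m inch '[[[0.0006,0.005,0.0001],0],[[0.0012,0.01,0.0003],0],[[0.0014,0.014,0.0004],0],[[0.0015,0.017,0.0005],0],[[0.0015,0.0185,0.0006],0]]' | grep force
python3 -m inch '[[[0,0,0],0],[[0,0,0],0],[[0,0,0],0],[[0,0,0],0],[[0,0,0],0]]'
python3 check.py
python3 - <<'E'
from h import *
s=env.get_state();print(s["qvel"].round(4));c=viewer.read_camera("scene");t=viewer.read_camera("top")
im=np.hstack([cv2.resize(c["image"][150:310,220:430],(420,320)),cv2.resize(t["image"][110:240,200:350],(369,320))]);cv2.imwrite("pics/end.png",im[:,:,::-1])
E
```

```text
wrist_force: [1.1, 1.9, -0.4]
clock: 16.17
tcp_pos: [0.5485, 0.0197, 0.1685]
orientation: [-0.003, -0.561, 0.828, 0.003]
wrist_force: [0.5, 2.9, 0.5]
finger_gap: 0.0229
t 16.17 hub z 0.1627 (67) tcp ang 244.2 r 0.0553 z 0.1685 yaw 248.3 F [0.5 2.9 0.5] gap 0.0229
[ 0.0004  0.0009 -0.0023 -0.0007 -0.0001 -0.001 ]
```

View pics/end.png

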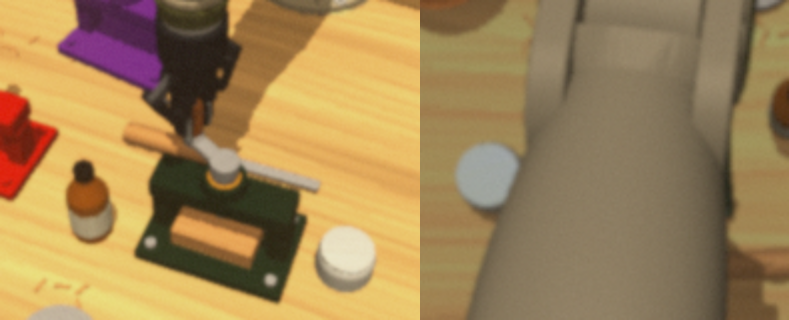

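The gripper still holds the handle. The hub reads 0.1627, which is 8 mm below its height after the drop and about 15 mm below its height before it. The angle is back at the drop angle after a full turn. The block, tin, bottle and gouge look unmoved and the joints are at rest, so I'm handing in.

```bash
python3 -c "
from workcell import env
print(env.hand_in())"
```

```text
the job is handed in; nothing more can be done
None
```

I turned the crank backward with loose fingers until the screw dropped, then gripped the handle and turned it forward one full turn. I handed in at 16.2 s, still gripping at 30 N with the joints at rest.

- **Drop:** the hub fell about 7.4 mm in the scene camera's depth, against the 8 mm expected. This came after roughly 65–72° of backward turn. I checked every 6°, so the drop angle is known to about ±3°.
- **Full turn:** the tool ended within about 1.4 mm (1–2°) of where it gripped the handle, on the forward side. The hub sank a further 7.5–8 mm, as the thread should give. I did not measure the crank angle directly at the end, only through the gripped handle.
- **Forces:** wrist force readings stayed below about 9 N.
- **Bystanders:** the block, tin, bottle and gouge looked in place in the last scene picture. I judged that by eye and did not measure it, and the arm hid most of them in the top view.
- **Disagreements:** the top and scene views differed by up to about 10 mm sideways on the screw axis, so I used the wrist camera's measurement. I moved the axis 0.6 mm during the turn to match the circle the tool followed. For two checks near the far side the arm blocked the hub reading.

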